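# Lay the three screwdrivers in their fitted trays

## Robot

A 6-joint arm with a two-finger parallel gripper is mounted at the origin on a cart in front of the work surface, level with it; the furniture and walls round the work are solid. World frame = base frame: x ahead of the robot, y to its left, z up, the work surface at z = 0. Lengths are in m, angles in rad, forces in N, time in s.
With the tool pointing down it reaches from about 0.225 to 0.875 m from the base axis. Payload 3.4 kg.
Tool frame: the origin (TCP) lies at the very end of the fingers, on their centre line; the grasp point (between the pads) lies 19 mm behind it; z points along the fingers, y is the line along which they close (so a half turn about z gives the same grasp; the last joint's range is limited). The gripper opens to 85 mm and grips with 20 to 120 N. Pads are 22 mm wide; open, the fingers measure 114 mm over their backs; the gripper's body (76 mm by 85 mm) begins 54 mm behind the grasp point. The pads swing forward as they close: fully open they stand 13 mm farther back than shut.
Start: joints at [-1.275, 0.276, 1.505, -0, 1.361, -0.121], TCP at [0.233, -0.526, 0.208] pointing down, gripper open.
Joint ranges: [-2.89, 2.89], [-0.75, 2.08], [0.22, 2.7], [-1.18, 4.32], [0.11, 2.71], [-2.7, 2.7]. Speed limits (rad/s): [2.57, 2.57, 3.14, 3.14, 3.14, 3.14].

## Interface

Orientations are given as a unit quaternion [w, x, y, z].
In Python, from rig import get_state, optics, sign_off gives the robot as it stands.
- The arm moves only by the tool send_rows, never from a script. Its argument "increments" is a list of rows, each an object with "gripper": the gripper's target within -1 to 1 (shut at 1, half-way at 0, fully open at -1); "linear": the shift along the world's x, y, z in m, a list of three; "delta_rot": the turn, a rotation vector about the world's x, y, z in rad, a list of three. In form: [{"gripper": gripper, "linear": [dx, dy, dz], "delta_rot": [rx, ry, rz]}, ...]. A call has 1 to 8 rows; each row is the pose to reach, as a shift and turn from the pose commanded when the call began; what a row does not reach only later rows make up. A row lasts 1/10 s, in which the tool goes at most 50 mm and 8.59 degrees, less where a joint would pass 70% of its speed; a pose out of reach is approached as far as the arm can. A call with a gripper value outside its range is refused whole. The fingers move at their own pace and stop on an object; "newtons" is the grip in N (left out, the last holds). Time passes only in rows, so rows that repeat a pose let the fingers close. It gives the time, the measured TCP pose, the force, the opening and the grip force at its end, in the units of the state.
- get_state(): the state, without advancing time (a new reading comes with each control period).
- optics.get_image(name): name is "scene" or "top"; returns a dict with "pixels" (400x640x3 uint8, blue, green, red), "K" (3x3 intrinsics, pixels), "k1" (the pictures are not rectified: a ray, as slopes to the right and down, at radius r is drawn at 1 + k1 r^2 times it, then the intrinsics apply), "rvec" (rotation vector, rad) and "tvec" (3), from world to camera coordinates, as OpenCV has them. Camera axes: x right, y down, z forward; pixel columns grow to the right and rows downward; lengths in m; the calibration is good to about 2 mm. A picture is of the moment at which its call begins. There is no depth.
- sign_off(): hands the job in; it is judged then, once.
The state is a dict: "clock": time; "qpos": joint angles; "qd": joint speeds; "effort": joint torques, N m; "position": TCP position; "ee_rot": TCP orientation; "contact_force": force on the tool from outside, world axes, zero at the start; "moment": the same for the moment, N m; "width": finger opening in m; "gripper_force": force on a finger pad.
Only numpy, scipy, OpenCV 4.12 (cv2) and the standard library are available. Lean on these libraries where they do the work, as an engineer would, in place of code of your own. Each camera call takes 0.05 s, during which the arm holds its last target. There are 200 camera calls.

## Task

Put the three screwdrivers away, each in the foam-lined tray that matches its length: the longest driver in the longest tray, the middle one in the middle tray, the shortest in the shortest. Lay each one flat on the foam, along the tray and wholly inside the rim, and leave the brush, the marker and the flux pen at the back where they lie.

Things in the scene. Friction and masses are not known exactly. Their poses are not given: they have to be found in the camera images.
- driver_long: longest screwdriver, 207 mm, lying on its side: black and red handle (x = -4 to +99 mm; 30 to 36 wide, 34 high), steel blade in line, 18 mm above the surface. Origin: underside, middle of the length, on its axis. x from blade tip (-104 mm) to handle end (+103), z up. Take it at x = +47 mm, where all the weight is (90 g). Handle starts roughly toward the robot; trays and drivers lie 100 mm apart.
- driver_mid: middle screwdriver, 140 mm, lying on its side: black and yellow handle (x = -2 to +67 mm; 18 to 21 wide, 20 high), steel blade in line, 10 mm above the surface. Origin: underside, middle of the length, on its axis. x from blade tip (-70 mm) to handle end (+70), z up. Take it at x = +33 mm, where all the weight is (30 g). Handle starts roughly toward the robot.
- driver_short: shortest screwdriver, a slim steel precision driver with a black section, 90 mm long, 7 to 8 mm thick, 18 g, lying on its side; it does not roll. Origin: underside, middle of its length, where the weight is: take it there. Its y axis (not x) runs along it, x across, z up. It starts roughly along world x.
- tray_long: longest of three shallow grey trays with black foam liner, fixed to the bench, alike but for length: 242 x 66 mm outside, 236 x 60 mm inside the rim. Foam top 6 mm above the bench, rim top 10 mm (4 above the foam). Origin: centre of its underside, on the bench. x along its length (starts roughly along world x), y across, z up.
- tray_mid: middle one of three shallow grey trays with black foam liner, fixed to the bench, alike but for length: 174 x 66 mm outside, 168 x 60 mm inside the rim. Foam top 6 mm above the bench, rim top 10 mm (4 above the foam). Origin: centre of its underside, on the bench. x along its length (starts roughly along world x), y across, z up.
- tray_short: shortest of three shallow grey trays with black foam liner, fixed to the bench, alike but for length: 122 x 66 mm outside, 116 x 60 mm inside the rim. Foam top 6 mm above the bench, rim top 10 mm (4 above the foam). Origin: centre of its underside, on the bench. x along its length (starts roughly along world x), y across, z up.
- brush: small loose brush with an orange handle, 141 x 10 x 10 mm, lying along world y behind the work: not a screwdriver, to be left alone. Origin: underside, middle of its length; y along it.
- marker_black: loose grey felt marker with a black cap, 132 x 14 x 14 mm, lying along world y behind the work: to be left alone. Origin: underside, middle of its length; y along it.
- flux_pen: loose white flux pen with a red cap, 126 x 16 x 16 mm, lying along world y behind the work: to be left alone. Origin: underside, middle of its length; y along it.
Not all that is in view belongs to the job. What is shaped like the driver_short but brown or yellow is not meant.

How it is judged:
By the outcome, as a careful person would: the job done as asked, in the order asked, and still so for the second after the job is handed in, with the robot touching nothing.
It also fails if it takes over 80 s, if anything falls off the work surface, if the arm or the gripper's body presses on something with over 40 N, if the wrist force passes 120 N, or if a joint passes its speed limit or range.

## Working session

There is one attempt and no reset: what is moved stays moved. The work goes in short steps, Python scripts to look and compute and a tool call to move; the robot and the scene stay as the last step left them, time stands still between calls to the robot, and variables do not carry over. Pictures are saved under pics/ and viewed, at most 14 in all, crops included, and the job is handed in when it is done.

Besides the shell and the picture viewer there is one more tool, called as a command line: name --argument value ..., lists and objects as JSON in quotes. send_rows: Moves the arm, as the interface text tells. Its arguments: {"type":"object","properties":{"increments":{"type":"array"},"newtons":{"type":"number"}},"required":["increments"]}

```bash
mkdir -p pics; cat > h.py <<'E'
import numpy as np, cv2
from rig import get_state, optics, sign_off
def grab(n, f=None):
    d=optics.get_image(n)
    if f: cv2.imwrite('pics/'+f, d['pixels'])
    return d
def w2p(d,P):
    R=cv2.Rodrigues(np.array(d['rvec'],float))[0]; c=R@np.array(P,float)+np.ravel(d['tvec'])
    s=c[:2]/c[2]; s=s*(1+d['k1']*(s@s)); K=np.array(d['K']); return K[0,0]*s[0]+K[0,2],K[1,1]*s[1]+K[1,2]
def p2w(d,u,v,z):
    K=np.array(d['K'],float); R=cv2.Rodrigues(np.array(d['rvec'],float))[0]; t=np.ravel(d['tvec'])
    s=cv2.undistortPoints(np.array([[[u,v]]],float),K,np.array([d['k1'],0,0,0,0.]))[0,0]
    r=R.T@np.array([s[0],s[1],1]); o=-R.T@t; return o+r*(z-o[2])/r[2]
E
python3 - <<'E'
from h import *
for n in('top','scene'):
    d=grab(n,n+'1.png'); R=cv2.Rodrigues(np.array(d['rvec'],float))[0]; print(n,-R.T@np.ravel(d['tvec']),d['k1'],d['K'])
s=get_state();print(s)
E
```

```text
top [0.41236979 0.04147185 0.94876708] 0.023959892604088578 [[451.57935938   0.         327.33601947]
 [  0.         451.57935938 200.35531736]
 [  0.           0.           1.        ]]
scene [0.01282075 0.71112379 0.39085116] -0.05859898130599146 [[440.39251403   0.         325.68033919]
 [  0.         440.39251403 195.85109307]
 [  0.           0.           1.        ]]
{'clock': 0.1, 'qpos': array([-1.27499127e+00,  2.76553362e-01,  1.50603173e+00,  1.34639867e-05,
        1.36069654e+00, -1.21008064e-01]), 'qd': array([ 0.00049538, -0.00091922, -0.00288113,  0.00059118,  0.00162847,
       -0.00028984]), 'effort': array([ 1.06309664e-03, -4.17699730e+01, -2.46405065e+01, -2.45031079e-04,
        5.82926965e-03, -1.09450292e-05]), 'position': array([ 0.23263142, -0.52527392,  0.20760388]), 'ee_rot': array([-8.41841941e-04,  9.78361784e-01,  2.06899751e-01, -6.71556402e-05]), 'contact_force': array([-0.26531712, -0.17547437, -0.36569428]), 'moment': array([ 0.01578919, -0.05074621, -0.04141101]), 'gripper_force': 0.0, 'width': 0.08579669237159179}
```

View pics/top1.png

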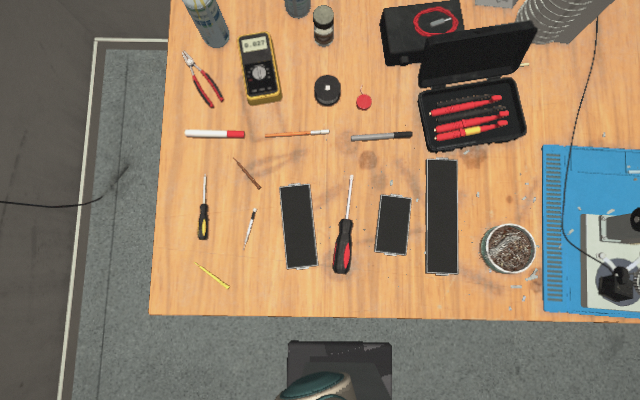

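View pics/scene1.png

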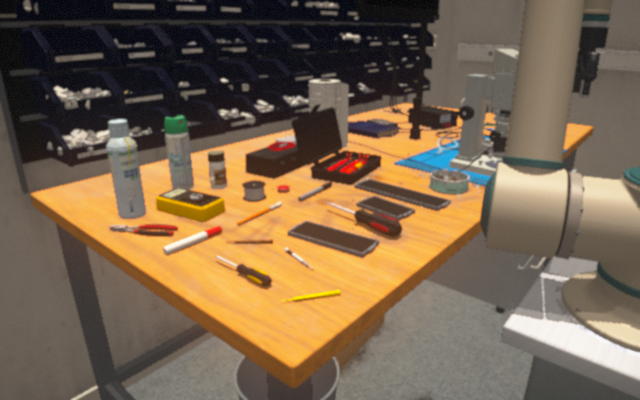

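Top view: trays are mid (298,227), short (393,224) and long (442,216). The long driver is at (344,225) and the mid driver at (203,208). The short driver could be one of three: the brown item (246,173), the yellow one (214,276), or the steel/black one (250,228). I choose the steel/black one and will check it in a crop.

```bash
python3 - <<'E'
import cv2
im=cv2.imread('pics/top1.png')[155:295,185:375]
cv2.imwrite('pics/c1.png',cv2.resize(im,None,fx=4,fy=4,interpolation=cv2.INTER_CUBIC))
im=cv2.imread('pics/top1.png')[150:290,330:470]
cv2.imwrite('pics/c2.png',cv2.resize(im,None,fx=4,fy=4,interpolation=cv2.INTER_CUBIC))
E
```

```text
(no output)
```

View pics/c1.png

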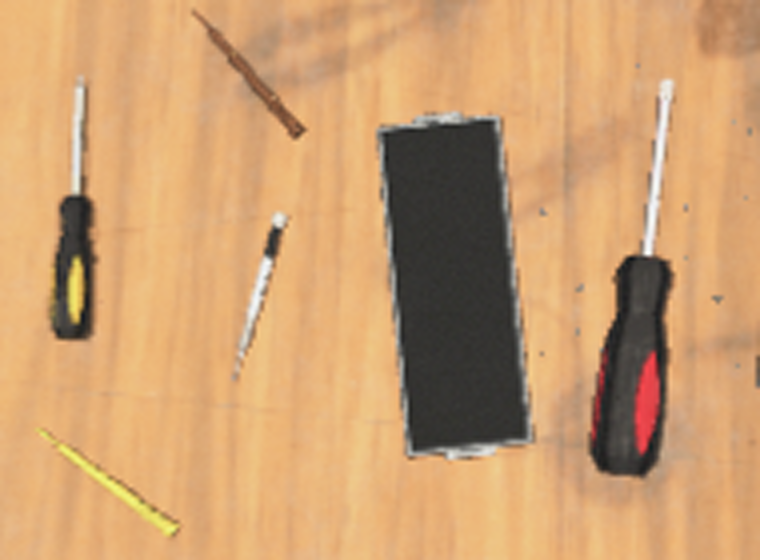

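View pics/c2.png

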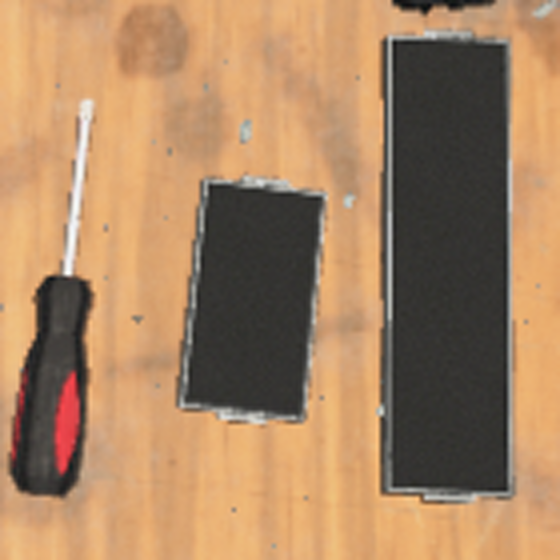

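The crop confirms steel with a black section, wide end at crop (276,218) and thin end at (236,378). The mid driver runs (80,78)-(73,338) and the long one (666,85)-(628,475). Next I measure in world coordinates.

```bash
python3 - <<'E'
from h import *
d=grab('top'); im=d['pixels']
c1=lambda x,y:(185+(x-1.5)/4,155+(y-1.5)/4)
def seg(n,a,b,za,zb,L,off):
    A=p2w(d,*c1(*a),za);B=p2w(d,*c1(*b),zb) # A blade tip, B handle
    v=(B-A)[:2]; l=np.linalg.norm(v); e=v/l
    g=A[:2]+e*(L/2+off)*1 ; g2=B[:2]-e*(L/2-off)
    print(n,'tip',A[:2],'end',B[:2],'len',l,'ang',np.degrees(np.arctan2(e[1],e[0])),'grasp',(g+g2)/2)
seg('long',(666,83),(627,474),.018,.017,.207,.047)
seg('mid',(80,77),(72,338),.010,.010,.140,.033)
seg('short',(236,379),(279,213),.004,.004,.090,0)
m=cv2.threshold(cv2.cvtColor(im,cv2.COLOR_BGR2GRAY),75,255,cv2.THRESH_BINARY_INV)[1]
m=cv2.morphologyEx(m,cv2.MORPH_OPEN,np.ones((3,3)))
n,lab,st,c=cv2.connectedComponentsWithStats(m)
for p in((298,227),(393,224),(442,216)):
    k=lab[p[1],p[0]]
    ys,xs=np.where(lab==k)
    P=np.array([p2w(d,x,y,.006)[:2]*1000 for x,y in zip(xs,ys)],np.float32)
    (cx,cy),wh,a=cv2.minAreaRect(P); print(p,cx,cy,wh,a)
print(get_state()['position'])
E
```

```text
long tip [ 0.61211718 -0.00397634] end [0.40882957 0.01440583] len 0.20411701460428333 ang 174.8331142946968 grasp [0.46366435 0.00944742]
mid tip [0.6123701  0.30637342] end [0.47421045 0.30257353] len 0.13821189895625283 ang -178.42455544547593 grasp [0.51030275 0.3035662 ]
short tip [0.45453533 0.21789961] end [0.5419924  0.19910702] len 0.08945333742733061 ang -12.127188456415103 grasp [0.49826387 0.20850332]
(298, 227) 507.006103515625 106.72410583496094 (167.765869140625, 59.06204605102539) 7.059004306793213
(393, 224) 512.2706909179688 -93.028076171875 (59.88154602050781, 115.0420913696289) 83.79651641845703
(442, 216) 532.8953857421875 -196.05999755859375 (59.32542419433594, 236.5331573486328) 88.8797378540039
[ 0.23264445 -0.52536143  0.2077186 ]
```

send_rows --increments '[{"gripper": -1,"linear": [0.018,0.04,0],"delta_rot": [0,0,-0.06]},{"gripper": -1,"linear": [0.036,0.08,0],"delta_rot": [0,0,-0.12]},{"gripper": -1,"linear": [0.054,0.12,0],"delta_rot": [0,0,-0.18]},{"gripper": -1,"linear": [0.072,0.16,0],"delta_rot": [0,0,-0.24]},{"gripper": -1,"linear": [0.09,0.2,0],"delta_rot": [0,0,-0.3]},{"gripper": -1,"linear": [0.108,0.24,0],"delta_rot": [0,0,-0.36]},{"gripper": -1,"linear": [0.126,0.28,0],"delta_rot": [0,0,-0.42]},{"gripper": -1,"linear": [0.144,0.32,0],"delta_rot": [0,0,-0.48]}]' --newtons 40

```text
clock: 0.95
position: [0.3771, -0.2041, 0.2084]
ee_rot: [0.0, 0.999, -0.033, 0.0]
contact_force: [1.3, 0.2, -0.6]
width: 0.0856
gripper_force: 0.0
```

send_rows --increments '[{"gripper": -1,"linear": [0.018,0.043,-0.01],"delta_rot": [0,0,-0.025]},{"gripper": -1,"linear": [0.035,0.085,-0.03],"delta_rot": [0,0,-0.025]},{"gripper": -1,"linear": [0.052,0.128,-0.05],"delta_rot": [0,0,-0.025]},{"gripper": -1,"linear": [0.07,0.17,-0.07],"delta_rot": [0,0,-0.025]},{"gripper": -1,"linear": [0.087,0.213,-0.09],"delta_rot": [0,0,-0.025]},{"gripper": -1,"linear": [0.087,0.213,-0.1],"delta_rot": [0,0,-0.025]},{"gripper": -1,"linear": [0.087,0.213,-0.1],"delta_rot": [0,0,-0.025]}]'

```text
clock: 1.65
position: [0.4623, 0.0083, 0.1068]
ee_rot: [0.0, 0.999, -0.042, -0.002]
contact_force: [-0.3, -1.0, 0.9]
width: 0.0856
gripper_force: 0.0
```

```bash
python3 - <<'E'
from h import *
s=get_state();print(s['position'],s['ee_rot'])
a=grab('top');b=grab('scene')
for d in(a,b):print(w2p(d,[.464,.009,.02]))
f=lambda d,u,v:cv2.resize(d['pixels'][int(v)-45:int(v)+45,int(u)-60:int(u)+60],None,fx=5,fy=5,interpolation=cv2.INTER_CUBIC)[:, :400] if 0 else cv2.resize(d['pixels'][int(v)-75:int(v)+45,int(u)-50:int(u)+50],None,fx=4,fy=4,interpolation=cv2.INTER_CUBIC)
cv2.imwrite('pics/p2.png',np.hstack([f(a,*w2p(a,[.464,.009,.02])),f(b,*w2p(b,[.464,.009,.02]))]))
E
```

```text
[0.46226383 0.00827132 0.10675574] [ 1.01971097e-04  9.99096694e-01 -4.24369214e-02 -2.21231477e-03]
(np.float64(344.3315095779091), np.float64(245.87291804803115))
(np.float64(378.0841911844249), np.float64(220.86760589362183))
```

View pics/p2.png

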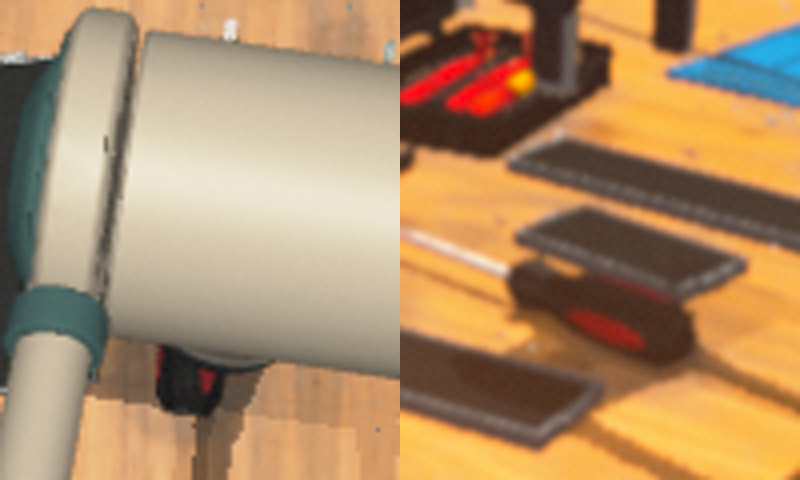

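The top view is hidden by the arm. In the scene crop the projected grasp point (crop 600,300) falls mid-handle, so I descend.

send_rows --increments '[{"gripper": -1,"linear": [0.002,0.001,-0.035],"delta_rot": [0,0,0]},{"gripper": -1,"linear": [0.002,0.001,-0.07],"delta_rot": [0,0,0]},{"gripper": -1,"linear": [0.002,0.001,-0.1],"delta_rot": [0,0,0]},{"gripper": -1,"linear": [0.002,0.001,-0.1],"delta_rot": [0,0,0]},{"gripper": 0.3,"linear": [0.002,0.001,-0.1],"delta_rot": [0,0,0]},{"gripper": 1,"linear": [0.002,0.001,-0.1],"delta_rot": [0,0,0]},{"gripper": 1,"linear": [0.002,0.001,-0.1],"delta_rot": [0,0,0]},{"gripper": 1,"linear": [0.002,0.001,-0.1],"delta_rot": [0,0,0]}]' --newtons 40

```text
clock: 2.55
position: [0.4674, 0.009, 0.0103]
ee_rot: [-0.001, 0.999, -0.045, 0.002]
contact_force: [-1.4, 9.9, 18.6]
width: 0.028
gripper_force: 11.4
```

send_rows --increments '[{"gripper": 1,"linear": [0,0,0],"delta_rot": [0,0,0]},{"gripper": 1,"linear": [0,0,0],"delta_rot": [0,0,0]},{"gripper": 1,"linear": [0,0,0],"delta_rot": [0,0,0]},{"gripper": 1,"linear": [0,0,0],"delta_rot": [0,0,0]}]'

```text
clock: 2.95
position: [0.4678, 0.0046, 0.0134]
ee_rot: [0.003, 0.999, -0.042, 0.003]
contact_force: [-8.1, -11.3, 35.0]
width: 0.0066
gripper_force: 43.2
```

```bash
python3 - <<'E'
from h import *
a=grab('top');b=grab('scene')
g=cv2.resize(b['pixels'][180:260,310:430],None,fx=6,fy=6,interpolation=cv2.INTER_CUBIC)
cv2.imwrite('pics/p3.png',g)
E
```

```text
(no output)
```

View pics/p3.png

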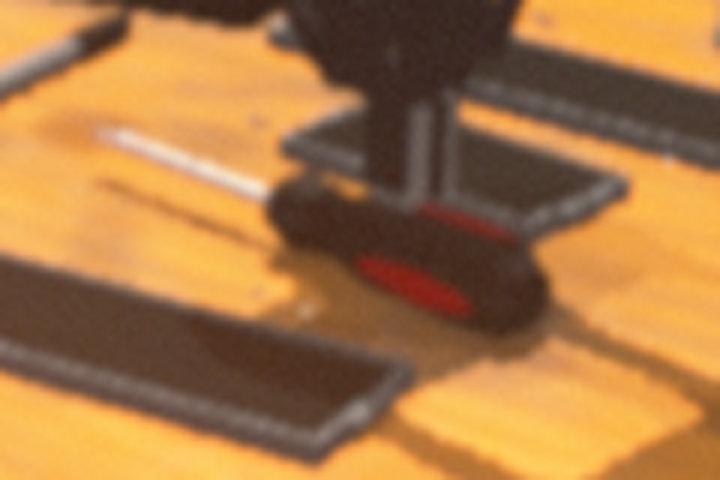

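The fingers have closed to 6.6 mm and appear behind the handle, near its top. I check the geometry before opening.

```bash
python3 - <<'E'
from h import *
s=get_state();print(s['position'],s['width'],s['contact_force'],s['gripper_force'],s['moment'])
b=grab('scene')
for z in(.0134,.025,.034,.045): print(z,w2p(b,[.468,.0046,z]))
print('edges +y/-y', [w2p(b,[.468,y,.017]) for y in(.027,.009,-.009)])
# handle end & blade tip original
print(w2p(b,[.409,.0144,.017]),w2p(b,[.612,-.004,.018]))
# crop px tips now: blade tip (105,132)->, handle end(545,300)
print('tip now',p2w(b,310+105/6,180+132/6,.018),'end', p2w(b,310+545/6,180+290/6,.017))
E
```

```text
[0.46785302 0.0046342  0.01338255] 0.006691340696997502 [ -8.75655111 -11.34791035  34.63457331] 43.168572220019996 [-1.84854336  1.36742104 -0.03861006]
0.0134 (np.float64(377.52537470463557), np.float64(222.60129831872132))
0.025 (np.float64(377.76054824846284), np.float64(217.47993026378288))
0.034 (np.float64(377.94393032759274), np.float64(213.47357758843532))
0.045 (np.float64(378.16915228036873), np.float64(208.5376025472643))
edges +y/-y [(np.float64(371.4422864398398), np.float64(224.47147207440378)), (np.float64(376.4063603889585), np.float64(221.6859471436501)), (np.float64(381.22997272548605), np.float64(218.97821626853093))]
(np.float64(399.6917467115285), np.float64(230.40779203731583)) (np.float64(327.02719052353336), np.float64(202.8161707477439))
tip now [ 0.61440758 -0.00855953  0.018     ] end [0.41230772 0.00458066 0.017     ]
```

send_rows --increments '[{"gripper": 1,"linear": [0,0,0.006],"delta_rot": [0,0,0]},{"gripper": 1,"linear": [0,0,0.012],"delta_rot": [0,0,0]},{"gripper": 1,"linear": [0,0,0.018],"delta_rot": [0,0,0]},{"gripper": 1,"linear": [0,0,0.018],"delta_rot": [0,0,0]},{"gripper": 1,"linear": [0,0,0.018],"delta_rot": [0,0,0]}]'

```text
clock: 3.6
position: [0.4656, 0.0084, 0.0263]
ee_rot: [-0.0, 0.999, -0.044, -0.0]
contact_force: [0.7, 0.1, -0.2]
width: -0.0
gripper_force: 0.0
```

```bash
python3 - <<'E'
from h import *
s=get_state();print(s['position'],s['width'],s['contact_force'],s['gripper_force'],s['moment'])
b=grab('scene')
g=cv2.resize(b['pixels'][160:260,310:430],None,fx=6,fy=6,interpolation=cv2.INTER_CUBIC)
cv2.imwrite('pics/p4.png',g)
E
```

```text
[0.46560928 0.00841032 0.02630505] -4.607889999800323e-05 [ 0.67003021  0.08248475 -0.17959438] 0.0 [-0.05363063 -0.0277737  -0.03065431]
```

View pics/p4.png

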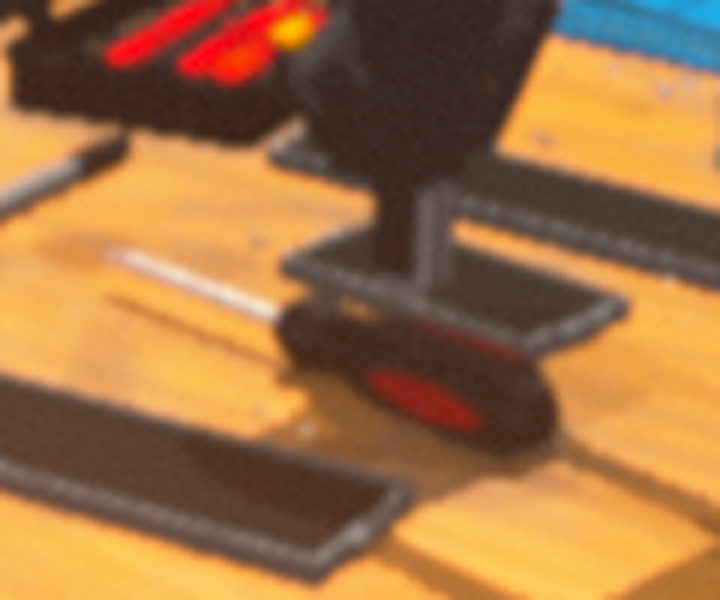

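The shut tips show at about pixel (379,207), which is z≈0.048, while the TCP reads 0.026. Pressing on the 34 mm handle top also read z=0.0134. Both put the real fingertips about 20 mm higher than reported, so the fingers closed on top of the handle. I check whether the driver moved.

```bash
python3 - <<'E'
from h import *
b=grab('scene'); cur=b['pixels']; old=cv2.imread('pics/scene1.png')
def tm(box):
    x0,y0,x1,y1=box; t=old[y0:y1,x0:x1]; w=cur[y0-10:y1+10,x0-10:x1+10]
    r=cv2.matchTemplate(cv2.resize(w,None,fx=4,fy=4,interpolation=cv2.INTER_CUBIC),cv2.resize(t,None,fx=4,fy=4,interpolation=cv2.INTER_CUBIC),cv2.TM_CCOEFF_NORMED)
    _,s,_,l=cv2.minMaxLoc(r); return s,l[0]/4-10,l[1]/4-10
old_pts={'tip':((324,198,346,212),.612,-.004),'end':((374,218,408,240),.42,.013)}
for n,(bx,x,y) in old_pts.items():
    s,du,dv=tm(bx); u,v=w2p(b,[x,y,.017]); print(n,s,du,dv,p2w(b,u+du,v+dv,.017)-p2w(b,u,v,.017))
print(get_state()['position'])
E
```

```text
tip 0.9821764230728149 0.75 -0.75 [ 0.0016517  -0.00464654  0.        ]
end 0.9257405400276184 1.0 -0.5 [-0.00029016 -0.00330315  0.        ]
[0.46533789 0.00839382 0.02592602]
```

send_rows --increments '[{"gripper": -1,"linear": [-0.001,-0.003,0.01],"delta_rot": [0,0,0]},{"gripper": -1,"linear": [-0.001,-0.003,0.01],"delta_rot": [0,0,0]},{"gripper": -1,"linear": [-0.001,-0.003,0.01],"delta_rot": [0,0,0]},{"gripper": -1,"linear": [-0.001,-0.003,0.01],"delta_rot": [0,0,0]},{"gripper": -1,"linear": [-0.001,-0.003,0.01],"delta_rot": [0,0,0]},{"gripper": -1,"linear": [-0.001,-0.003,-0.005],"delta_rot": [0,0,0]},{"gripper": -1,"linear": [-0.001,-0.003,-0.02],"delta_rot": [0,0,0]},{"gripper": -1,"linear": [-0.001,-0.003,-0.02],"delta_rot": [0,0,0]}]'

```text
clock: 4.5
position: [0.4631, 0.0054, 0.005]
ee_rot: [-0.0, 0.999, -0.044, -0.002]
contact_force: [0.0, -0.1, 0.7]
width: 0.0854
gripper_force: 0.0
```

send_rows --increments '[{"gripper": -1,"linear": [0,0,-0.008],"delta_rot": [0,0,0]},{"gripper": -1,"linear": [0,0,-0.015],"delta_rot": [0,0,0]},{"gripper": -1,"linear": [0,0,-0.022],"delta_rot": [0,0,0]},{"gripper": -1,"linear": [0,0,-0.022],"delta_rot": [0,0,0]},{"gripper": -1,"linear": [0,0,-0.022],"delta_rot": [0,0,0]}]'

```text
clock: 5.0
position: [0.4647, 0.0052, -0.0157]
ee_rot: [0.0, 0.999, -0.044, -0.0]
contact_force: [-0.9, 0.2, 0.4]
width: 0.0856
gripper_force: 0.0
```

At z=−0.016 there is no contact, which confirms the offset. Now I close.

send_rows --increments '[{"gripper": 0.5,"linear": [0,0,0],"delta_rot": [0,0,0]},{"gripper": 0.5,"linear": [0,0,0],"delta_rot": [0,0,0]},{"gripper": 0.5,"linear": [0,0,0],"delta_rot": [0,0,0]},{"gripper": 0.5,"linear": [0,0,0],"delta_rot": [0,0,0]},{"gripper": 0.5,"linear": [0,0,0],"delta_rot": [0,0,0]},{"gripper": 0.5,"linear": [0,0,0],"delta_rot": [0,0,0]}]' --newtons 40

```text
clock: 5.6
position: [0.4651, 0.0052, -0.0152]
ee_rot: [0.0, 0.999, -0.044, 0.0]
contact_force: [0.2, 0.8, 3.8]
width: 0.0294
gripper_force: 41.2
```

send_rows --increments '[{"gripper": 1,"linear": [0,0,0.005],"delta_rot": [0,0,0]},{"gripper": 1,"linear": [0,0,0.015],"delta_rot": [0,0,0]},{"gripper": 1,"linear": [0,0,0.03],"delta_rot": [0,0,0]},{"gripper": 1,"linear": [0,0,0.045],"delta_rot": [0,0,0]},{"gripper": 1,"linear": [0,0,0.06],"delta_rot": [0,0,0]},{"gripper": 1,"linear": [0,0,0.07],"delta_rot": [0,0,0]},{"gripper": 1,"linear": [0,0,0.07],"delta_rot": [0,0,0]}]' --newtons 50

```text
clock: 6.3
position: [0.4659, 0.0051, 0.0559]
ee_rot: [0.0, 0.999, -0.044, 0.002]
contact_force: [0.5, -0.1, -0.8]
width: 0.0295
gripper_force: 49.8
```

```bash
python3 - <<'E'
from h import *
b=grab('scene'); a=grab('top')
g=cv2.resize(b['pixels'][140:250,310:430],None,fx=5,fy=5,interpolation=cv2.INTER_CUBIC)
cv2.imwrite('pics/p5.png',g)
E
```

```text
(no output)
```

View pics/p5.png

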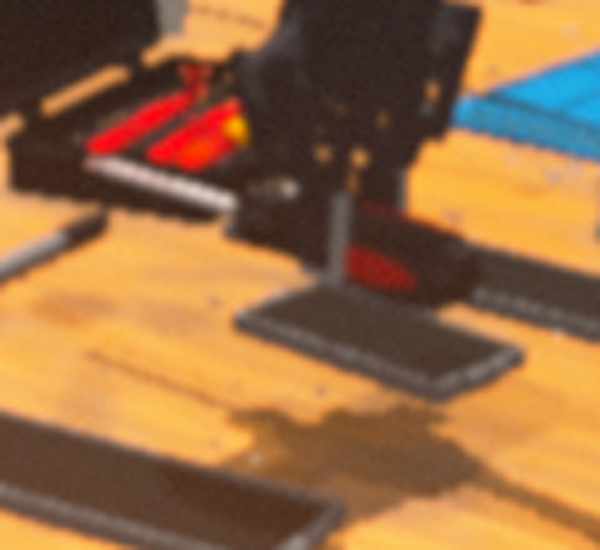

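The driver is held level. Now I carry it to the long tray.

send_rows --increments '[{"gripper": 1,"linear": [0.001,-0.015,0.005],"delta_rot": [0,0,0.005]},{"gripper": 1,"linear": [0.004,-0.04,0.01],"delta_rot": [0,0,0.015]},{"gripper": 1,"linear": [0.007,-0.07,0.01],"delta_rot": [0,0,0.025]},{"gripper": 1,"linear": [0.01,-0.1,0.01],"delta_rot": [0,0,0.035]},{"gripper": 1,"linear": [0.013,-0.13,0.01],"delta_rot": [0,0,0.045]},{"gripper": 1,"linear": [0.016,-0.16,0],"delta_rot": [0,0,0.055]},{"gripper": 1,"linear": [0.019,-0.185,0],"delta_rot": [0,0,0.065]},{"gripper": 1,"linear": [0.021,-0.2,0],"delta_rot": [0,0,0.07]}]'

```text
clock: 7.2
position: [0.4853, -0.1964, 0.0532]
ee_rot: [-0.0, 1.0, -0.01, -0.001]
contact_force: [0.7, -0.2, -1.0]
width: 0.0292
gripper_force: 49.8
```

send_rows --increments '[{"gripper": 1,"linear": [0,0,-0.01],"delta_rot": [0,0,0]},{"gripper": 1,"linear": [0,0,-0.025],"delta_rot": [0,0,0]},{"gripper": 1,"linear": [0,0,-0.035],"delta_rot": [0,0,0]},{"gripper": 1,"linear": [0,0,-0.035],"delta_rot": [0,0,0]},{"gripper": 1,"linear": [0,0,-0.035],"delta_rot": [0,0,0]}]'

```text
clock: 7.7
position: [0.4855, -0.1939, 0.0191]
ee_rot: [-0.0, 1.0, -0.009, -0.0]
contact_force: [0.7, -0.9, -1.1]
width: 0.0291
gripper_force: 49.8
```

```bash
python3 - <<'E'
from h import *
b=grab('scene'); a=grab('top')
g=cv2.resize(b['pixels'][150:240,340:480],None,fx=4,fy=4,interpolation=cv2.INTER_CUBIC)
h=cv2.resize(a['pixels'][150:290,380:480],None,fx=2.5714,fy=2.5714,interpolation=cv2.INTER_CUBIC)[:360]
cv2.imwrite('pics/p6.png',np.hstack([g,h[:,:240]]))
E
```

```text
(no output)
```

View pics/p6.png

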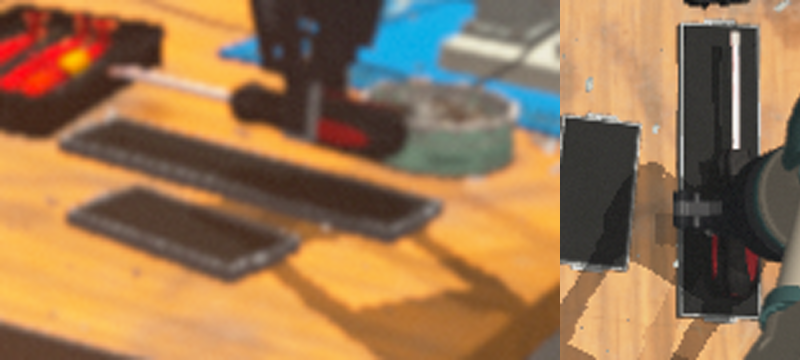

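The driver is over the long tray in the top view, with the blade tip at about (448,163) and the handle end at about (448,265).

```bash
python3 - <<'E'
from h import *
a=grab('top')
for p in((448,162.8),(447.7,207.5),(448,264.7)): print(p2w(a,*p,.052))
E
```

```text
[ 0.63374402 -0.19884314  0.052     ]
[ 0.54198293 -0.19589573  0.052     ]
[ 0.42867616 -0.19343146  0.052     ]
```

send_rows --increments '[{"gripper": 1,"linear": [0.001,0,-0.01],"delta_rot": [0,0,0]},{"gripper": 1,"linear": [0.001,0,-0.018],"delta_rot": [0,0,0]},{"gripper": 1,"linear": [0.001,0,-0.024],"delta_rot": [0,0,0]},{"gripper": 1,"linear": [0.001,0,-0.027],"delta_rot": [0,0,0]},{"gripper": 1,"linear": [0.001,0,-0.028],"delta_rot": [0,0,0]},{"gripper": 1,"linear": [0.001,0,-0.028],"delta_rot": [0,0,0]}]'

```text
clock: 8.45
position: [0.4867, -0.1948, -0.0087]
ee_rot: [-0.0, 1.0, -0.009, -0.0]
contact_force: [0.1, 0.4, -1.5]
width: 0.0292
gripper_force: 49.9
```

send_rows --increments '[{"gripper": 0.2,"linear": [0,0,0],"delta_rot": [0,0,0]},{"gripper": 0,"linear": [0,0,0],"delta_rot": [0,0,0]},{"gripper": -0.2,"linear": [0,0,0],"delta_rot": [0,0,0]},{"gripper": -0.4,"linear": [0,0,0],"delta_rot": [0,0,0]},{"gripper": -0.4,"linear": [0,0,0.01],"delta_rot": [0,0,0]},{"gripper": -0.4,"linear": [0,0,0.03],"delta_rot": [0,0,0]},{"gripper": -0.4,"linear": [0,0,0.06],"delta_rot": [0,0,0]},{"gripper": -0.4,"linear": [0,0,0.1],"delta_rot": [0,0,0]}]'

```text
clock: 9.25
position: [0.4856, -0.1941, 0.0919]
ee_rot: [-0.001, 1.0, -0.009, -0.001]
contact_force: [0.1, -0.7, -0.1]
width: 0.0595
gripper_force: 0.0
```

send_rows --increments '[{"gripper": -0.4,"linear": [0.002,0.04,0],"delta_rot": [0,0,0.006]},{"gripper": -0.4,"linear": [0.005,0.085,0],"delta_rot": [0,0,0.012]},{"gripper": -0.4,"linear": [0.007,0.13,0],"delta_rot": [0,0,0.018]},{"gripper": -0.4,"linear": [0.009,0.175,0],"delta_rot": [0,0,0.024]},{"gripper": -0.4,"linear": [0.011,0.22,0],"delta_rot": [0,0,0.03]},{"gripper": -0.4,"linear": [0.013,0.265,0],"delta_rot": [0,0,0.036]},{"gripper": -0.4,"linear": [0.015,0.31,0],"delta_rot": [0,0,0.042]},{"gripper": -0.4,"linear": [0.017,0.355,0],"delta_rot": [0,0,0.046]}]'

```text
clock: 10.05
position: [0.5038, 0.1621, 0.0924]
ee_rot: [0.0, 1.0, 0.014, 0.001]
contact_force: [1.1, -1.0, -0.0]
width: 0.0597
gripper_force: 0.0
```

send_rows --increments '[{"gripper": -0.4,"linear": [0.002,0.045,0],"delta_rot": [0,0,0]},{"gripper": -0.4,"linear": [0.004,0.09,0],"delta_rot": [0,0,0]},{"gripper": -0.4,"linear": [0.006,0.13,0],"delta_rot": [0,0,0]},{"gripper": -0.4,"linear": [0.007,0.143,-0.01],"delta_rot": [0,0,0]},{"gripper": -0.4,"linear": [0.007,0.143,-0.035],"delta_rot": [0,0,0]},{"gripper": -0.4,"linear": [0.007,0.143,-0.05],"delta_rot": [0,0,0]},{"gripper": -0.4,"linear": [0.007,0.143,-0.05],"delta_rot": [0,0,0]}]'

```text
clock: 10.75
position: [0.5086, 0.3019, 0.0393]
ee_rot: [0.001, 1.0, 0.014, -0.003]
contact_force: [-0.6, -0.5, -0.1]
width: 0.0597
gripper_force: 0.0
```

```bash
python3 - <<'E'
from h import *
b=grab('scene'); a=grab('top')
u,v=map(int,w2p(b,[.51,.3036,.01])); print(u,v)
g=cv2.resize(b['pixels'][v-60:v+40,u-70:u+50],None,fx=4,fy=4,interpolation=cv2.INTER_CUBIC)
h=cv2.resize(a['pixels'][150:290,400:480],None,fx=2.857,fy=2.857,interpolation=cv2.INTER_CUBIC)[:400]
cv2.imwrite('pics/p7.png',np.hstack([g,h]))
E
```

```text
254 274
```

View pics/p7.png

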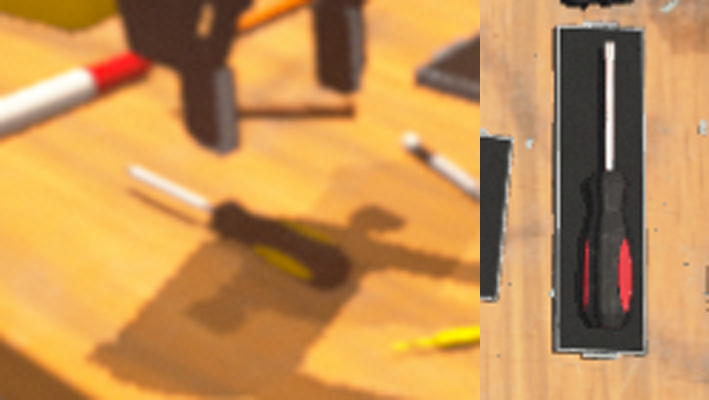

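The long driver lies well inside its tray. The fingers are centred over the mid handle at crop (280,120), so I descend and close.

send_rows --increments '[{"gripper": -0.4,"linear": [0.002,0.001,-0.02],"delta_rot": [0,0,0]},{"gripper": -0.4,"linear": [0.002,0.001,-0.04],"delta_rot": [0,0,0]},{"gripper": -0.4,"linear": [0.002,0.001,-0.057],"delta_rot": [0,0,0]},{"gripper": -0.4,"linear": [0.002,0.001,-0.057],"delta_rot": [0,0,0]},{"gripper": 0.4,"linear": [0.002,0.001,-0.057],"delta_rot": [0,0,0]},{"gripper": 0.8,"linear": [0.002,0.001,-0.057],"delta_rot": [0,0,0]},{"gripper": 0.8,"linear": [0.002,0.001,-0.057],"delta_rot": [0,0,0]},{"gripper": 0.8,"linear": [0.002,0.001,-0.057],"delta_rot": [0,0,0]}]' --newtons 35

```text
clock: 11.65
position: [0.514, 0.3046, -0.014]
ee_rot: [-0.0, 1.0, 0.014, 0.001]
contact_force: [0.3, -0.7, 6.1]
width: 0.0171
gripper_force: 35.1
```

send_rows --increments '[{"gripper": 0.8,"linear": [0,0,0],"delta_rot": [0,0,0]},{"gripper": 0.8,"linear": [0,0,0],"delta_rot": [0,0,0]}]'

```text
clock: 11.85
position: [0.5139, 0.3046, -0.014]
ee_rot: [-0.0, 1.0, 0.014, 0.001]
contact_force: [-0.2, -1.1, 6.8]
width: 0.017
gripper_force: 35.2
```

send_rows --increments '[{"gripper": 1,"linear": [0,0,0.01],"delta_rot": [0,0,0]},{"gripper": 1,"linear": [0,0,0.025],"delta_rot": [0,0,0]},{"gripper": 1,"linear": [0,0,0.04],"delta_rot": [0,0,0]},{"gripper": 1,"linear": [0,0,0.055],"delta_rot": [0,0,0]},{"gripper": 1,"linear": [0,0,0.06],"delta_rot": [0,0,0]},{"gripper": 1,"linear": [0,0,0.06],"delta_rot": [0,0,0]}]'

```text
clock: 12.45
position: [0.5133, 0.3045, 0.0455]
ee_rot: [-0.0, 1.0, 0.014, 0.001]
contact_force: [0.5, 0.5, -0.3]
width: 0.017
gripper_force: 34.4
```

send_rows --increments '[{"gripper": 1,"linear": [-0.003,-0.015,0.005],"delta_rot": [0,0,0.01]},{"gripper": 1,"linear": [-0.008,-0.04,0.01],"delta_rot": [0,0,0.02]},{"gripper": 1,"linear": [-0.013,-0.07,0.01],"delta_rot": [0,0,0.035]},{"gripper": 1,"linear": [-0.018,-0.1,0.01],"delta_rot": [0,0,0.05]},{"gripper": 1,"linear": [-0.023,-0.13,0.01],"delta_rot": [0,0,0.065]},{"gripper": 1,"linear": [-0.028,-0.16,0],"delta_rot": [0,0,0.08]},{"gripper": 1,"linear": [-0.033,-0.185,-0.01],"delta_rot": [0,0,0.09]},{"gripper": 1,"linear": [-0.036,-0.201,-0.02],"delta_rot": [0,0,0.095]}]'

```text
clock: 13.25
position: [0.4754, 0.1015, 0.0235]
ee_rot: [0.0, 0.998, 0.061, -0.001]
contact_force: [0.0, -0.5, 0.2]
width: 0.0169
gripper_force: 34.4
```

send_rows --increments '[{"gripper": 1,"linear": [0,0,0],"delta_rot": [0,0,0]},{"gripper": 1,"linear": [0,0,0],"delta_rot": [0,0,0]}]'

```text
clock: 13.45
position: [0.4765, 0.1033, 0.0241]
ee_rot: [-0.0, 0.998, 0.061, -0.0]
contact_force: [0.4, -0.0, -0.1]
width: 0.017
gripper_force: 34.4
```

```bash
python3 - <<'E'
from h import *
b=grab('scene'); a=grab('top')
print(get_state()['position'])
g=cv2.resize(b['pixels'][190:270,280:390],None,fx=4,fy=4,interpolation=cv2.INTER_CUBIC)
h=cv2.resize(a['pixels'][175:280,270:350],None,fx=4,fy=4,interpolation=cv2.INTER_CUBIC)
g=cv2.copyMakeBorder(g,0,100,0,0,cv2.BORDER_CONSTANT)
cv2.imwrite('pics/p8.png',np.hstack([g,h]))
E
```

```text
[0.47741987 0.10392826 0.02466573]
```

View pics/p8.png

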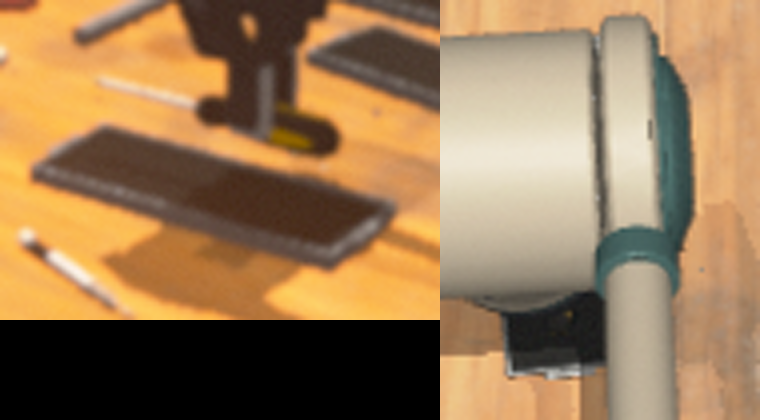

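The scene shows the mid driver level above its tray, with the tip at (305,210) and the end at (364,224).

```bash
python3 - <<'E'
from h import *
b=grab('scene')
print(p2w(b,305,210,.049),p2w(b,363.7,224,.049))
E
```

```text
[0.57108853 0.11373905 0.049     ] [0.44133048 0.09309696 0.049     ]
```

send_rows --increments '[{"gripper": 1,"linear": [0,0.001,-0.01],"delta_rot": [0,0,0]},{"gripper": 1,"linear": [0,0.001,-0.02],"delta_rot": [0,0,0]},{"gripper": 1,"linear": [0,0.001,-0.028],"delta_rot": [0,0,0]},{"gripper": 1,"linear": [0,0.001,-0.032],"delta_rot": [0,0,0]},{"gripper": 1,"linear": [0,0.001,-0.033],"delta_rot": [0,0,0]},{"gripper": 1,"linear": [0,0.001,-0.033],"delta_rot": [0,0,0]}]'

```text
clock: 14.2
position: [0.4757, 0.1044, -0.008]
ee_rot: [-0.0, 0.998, 0.061, -0.001]
contact_force: [-3.6, -0.2, 10.7]
width: 0.0168
gripper_force: 35.7
```

send_rows --increments '[{"gripper": 0.5,"linear": [0,0,0],"delta_rot": [0,0,0]},{"gripper": 0.4,"linear": [0,0,0],"delta_rot": [0,0,0]},{"gripper": 0.3,"linear": [0,0,0],"delta_rot": [0,0,0]},{"gripper": 0.3,"linear": [0,0,0],"delta_rot": [0,0,0]},{"gripper": 0.3,"linear": [0,0,0.01],"delta_rot": [0,0,0]},{"gripper": 0.3,"linear": [0,0,0.03],"delta_rot": [0,0,0]},{"gripper": 0.3,"linear": [0,0,0.06],"delta_rot": [0,0,0]},{"gripper": 0.2,"linear": [0,0,0.09],"delta_rot": [0,0,0]}]'

```text
clock: 15.0
position: [0.4765, 0.1041, 0.0827]
ee_rot: [0.0, 0.998, 0.061, -0.0]
contact_force: [0.4, -0.5, -0.2]
width: 0.0338
gripper_force: 0.0
```

send_rows --increments '[{"gripper": 0.2,"linear": [0.005,0.025,0],"delta_rot": [0,0,-0.08]},{"gripper": 0.2,"linear": [0.01,0.05,0],"delta_rot": [0,0,-0.16]},{"gripper": 0.2,"linear": [0.016,0.075,0],"delta_rot": [0,0,-0.24]},{"gripper": 0.2,"linear": [0.022,0.104,0],"delta_rot": [0,0,-0.334]},{"gripper": 0.2,"linear": [0.022,0.104,-0.02],"delta_rot": [0,0,-0.334]},{"gripper": 0.2,"linear": [0.022,0.104,-0.045],"delta_rot": [0,0,-0.334]},{"gripper": 0.2,"linear": [0.022,0.104,-0.055],"delta_rot": [0,0,-0.334]},{"gripper": 0.2,"linear": [0.022,0.104,-0.055],"delta_rot": [0,0,-0.334]}]'

```text
clock: 15.8
position: [0.4975, 0.2078, 0.0254]
ee_rot: [0.001, 0.994, -0.105, -0.002]
contact_force: [-0.1, -0.2, 0.1]
width: 0.0341
gripper_force: 0.0
```

```bash
python3 - <<'E'
from h import *
b=grab('scene'); a=grab('top')
s=get_state();print(s['position'],s['ee_rot'])
u,v=map(int,w2p(b,[.498,.2085,.004])); print(u,v)
g=cv2.resize(b['pixels'][v-55:v+35,u-50:u+70],None,fx=5,fy=5,interpolation=cv2.INTER_CUBIC)
cv2.imwrite('pics/p9.png',g)
print([w2p(b,[.498,.2085,z]) for z in (.04,.05)])
E
```

```text
[0.49932146 0.20816431 0.02710217] [-1.15409342e-04  9.94413667e-01 -1.05552295e-01  3.97997796e-04]
299 258
[(np.float64(299.18379398844723), np.float64(240.88752371431264)), (np.float64(299.05399925284695), np.float64(235.77979298924856))]
```

View pics/p9.png

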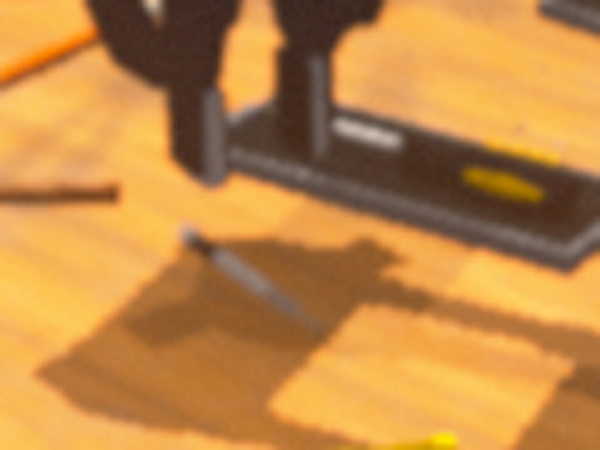

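The fingers straddle the short driver evenly (centre crop 250, driver middle (250,275)), and the mid driver is inside its tray. I descend.

send_rows --increments '[{"gripper": 0.2,"linear": [-0.001,0,-0.015],"delta_rot": [0,0,0]},{"gripper": 0.2,"linear": [-0.001,0,-0.03],"delta_rot": [0,0,0]},{"gripper": 0.2,"linear": [-0.001,0,-0.038],"delta_rot": [0,0,0]},{"gripper": 0.2,"linear": [-0.001,0,-0.042],"delta_rot": [0,0,0]},{"gripper": 0.2,"linear": [-0.001,0,-0.044],"delta_rot": [0,0,0]},{"gripper": 0.2,"linear": [-0.001,0,-0.044],"delta_rot": [0,0,0]}]' --newtons 25

```text
clock: 16.5
position: [0.4982, 0.2083, -0.0172]
ee_rot: [-0.0, 0.994, -0.105, 0.0]
contact_force: [0.3, 0.0, -0.1]
width: 0.0344
gripper_force: 0.0
```

send_rows --increments '[{"gripper": 0.6,"linear": [0,0,0],"delta_rot": [0,0,0]},{"gripper": 0.9,"linear": [0,0,0],"delta_rot": [0,0,0]},{"gripper": 1,"linear": [0,0,0],"delta_rot": [0,0,0]},{"gripper": 1,"linear": [0,0,0],"delta_rot": [0,0,0]},{"gripper": 1,"linear": [0,0,0],"delta_rot": [0,0,0]}]'

```text
clock: 17.0
position: [0.4982, 0.2083, -0.0171]
ee_rot: [-0.0, 0.994, -0.105, 0.0]
contact_force: [-0.3, 0.7, 4.1]
width: 0.0048
gripper_force: 24.8
```

send_rows --increments '[{"gripper": 1,"linear": [0,0,0.01],"delta_rot": [0,0,0]},{"gripper": 1,"linear": [0,0,0.025],"delta_rot": [0,0,0]},{"gripper": 1,"linear": [0,0,0.045],"delta_rot": [0,0,0]},{"gripper": 1,"linear": [0,0,0.06],"delta_rot": [0,0,0]},{"gripper": 1,"linear": [0,0,0.065],"delta_rot": [0,0,0]},{"gripper": 1,"linear": [0,0,0.065],"delta_rot": [0,0,0]}]'

```text
clock: 17.6
position: [0.4982, 0.2083, 0.0483]
ee_rot: [-0.0, 0.994, -0.105, 0.001]
contact_force: [-0.6, -0.9, -0.8]
width: 0.0047
gripper_force: 24.4
```

send_rows --increments '[{"gripper": 1,"linear": [0.001,-0.02,0.01],"delta_rot": [0,0,0.01]},{"gripper": 1,"linear": [0.003,-0.055,0.01],"delta_rot": [0,0,0.02]},{"gripper": 1,"linear": [0.005,-0.095,0.01],"delta_rot": [0,0,0.035]},{"gripper": 1,"linear": [0.007,-0.135,0.01],"delta_rot": [0,0,0.05]},{"gripper": 1,"linear": [0.009,-0.18,0.01],"delta_rot": [0,0,0.065]},{"gripper": 1,"linear": [0.011,-0.225,0.01],"delta_rot": [0,0,0.08]},{"gripper": 1,"linear": [0.013,-0.27,0],"delta_rot": [0,0,0.095]},{"gripper": 1,"linear": [0.014,-0.301,-0.01],"delta_rot": [0,0,0.103]}]'

```text
clock: 18.4
position: [0.5115, -0.0955, 0.0366]
ee_rot: [0.0, 0.999, -0.055, -0.0]
contact_force: [0.6, 0.4, -0.8]
width: 0.0048
gripper_force: 24.4
```

send_rows --increments '[{"gripper": 1,"linear": [0,0,-0.01],"delta_rot": [0,0,0]},{"gripper": 1,"linear": [0,0,-0.018],"delta_rot": [0,0,0]},{"gripper": 1,"linear": [0,0,-0.018],"delta_rot": [0,0,0]}]'

```text
clock: 18.7
position: [0.5099, -0.0914, 0.0177]
ee_rot: [-0.001, 0.999, -0.054, -0.002]
contact_force: [-0.2, 0.5, -0.4]
width: 0.0043
gripper_force: 24.5
```

```bash
python3 - <<'E'
from h import *
b=grab('scene'); a=grab('top')
s=get_state();print(s['position'],s['ee_rot'])
g=cv2.resize(b['pixels'][160:250,320:450],None,fx=4,fy=4,interpolation=cv2.INTER_CUBIC)
h=cv2.resize(a['pixels'][180:270,350:420],None,fx=4,fy=4,interpolation=cv2.INTER_CUBIC)
cv2.imwrite('pics/p10.png',np.hstack([g,h]))
E
```

```text
[ 0.5113282  -0.09143007  0.01904971] [-2.64568224e-04  9.98577896e-01 -5.33079064e-02 -6.19027083e-04]
```

View pics/p10.png

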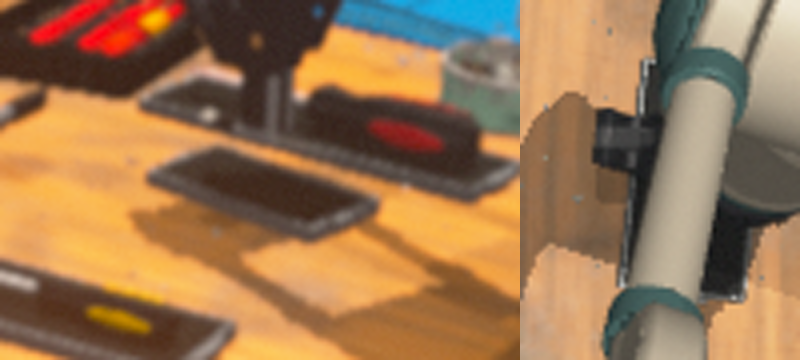

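The short driver is held over its tray (wide end visible at crop (208,115)). I lower it and release.

send_rows --increments '[{"gripper": 1,"linear": [0.001,-0.001,-0.01],"delta_rot": [0,0,0]},{"gripper": 1,"linear": [0.001,-0.001,-0.02],"delta_rot": [0,0,0]},{"gripper": 1,"linear": [0.001,-0.001,-0.026],"delta_rot": [0,0,0]},{"gripper": 1,"linear": [0.001,-0.001,-0.029],"delta_rot": [0,0,0]},{"gripper": 1,"linear": [0.001,-0.001,-0.03],"delta_rot": [0,0,0]},{"gripper": 1,"linear": [0.001,-0.001,-0.03],"delta_rot": [0,0,0]}]'

```text
clock: 19.4
position: [0.5128, -0.0938, -0.0107]
ee_rot: [0.0, 0.999, -0.054, -0.0]
contact_force: [-0.5, -0.8, 0.5]
width: 0.0049
gripper_force: 24.5
```

send_rows --increments '[{"gripper": 0.8,"linear": [0,0,0],"delta_rot": [0,0,0]},{"gripper": 0.7,"linear": [0,0,0],"delta_rot": [0,0,0]},{"gripper": 0.6,"linear": [0,0,0],"delta_rot": [0,0,0]},{"gripper": 0.6,"linear": [0,0,0],"delta_rot": [0,0,0]},{"gripper": 0.6,"linear": [0,0,0.01],"delta_rot": [0,0,0]},{"gripper": 0.6,"linear": [0,0,0.03],"delta_rot": [0,0,0]},{"gripper": 0.6,"linear": [0,0,0.06],"delta_rot": [0,0,0]},{"gripper": 0.6,"linear": [0,0,0.1],"delta_rot": [0,0,0]}]'

```text
clock: 20.2
position: [0.5115, -0.0934, 0.0899]
ee_rot: [-0.0, 0.999, -0.054, -0.002]
contact_force: [0.4, -0.2, 0.7]
width: 0.0168
gripper_force: 0.0
```

send_rows --increments '[{"gripper": 0.6,"linear": [-0.03,-0.03,0.03],"delta_rot": [0,0,0]},{"gripper": 0.6,"linear": [-0.06,-0.065,0.05],"delta_rot": [0,0,0]},{"gripper": 0.6,"linear": [-0.085,-0.1,0.06],"delta_rot": [0,0,0]},{"gripper": 0.6,"linear": [-0.11,-0.14,0.06],"delta_rot": [0,0,0]},{"gripper": 0.6,"linear": [-0.13,-0.18,0.06],"delta_rot": [0,0,0]},{"gripper": 0.6,"linear": [-0.15,-0.22,0.06],"delta_rot": [0,0,0]},{"gripper": 0.6,"linear": [-0.17,-0.26,0.06],"delta_rot": [0,0,0]},{"gripper": 0.6,"linear": [-0.18,-0.3,0.06],"delta_rot": [0,0,0]}]'

```text
clock: 21.0
position: [0.3309, -0.395, 0.1504]
ee_rot: [0.0, 0.999, -0.055, 0.0]
contact_force: [1.5, -0.7, -0.5]
width: 0.0172
gripper_force: 0.0
```

```bash
python3 - <<'E'
from h import *
a=grab('top')
s=get_state();print(s['position'],s['clock'])
cv2.imwrite('pics/p11.png',cv2.resize(a['pixels'][100:300,180:480],None,fx=2.66,fy=2.66,interpolation=cv2.INTER_CUBIC))
E
```

```text
[ 0.33068663 -0.40314283  0.15059625] 21.05
```

View pics/p11.png

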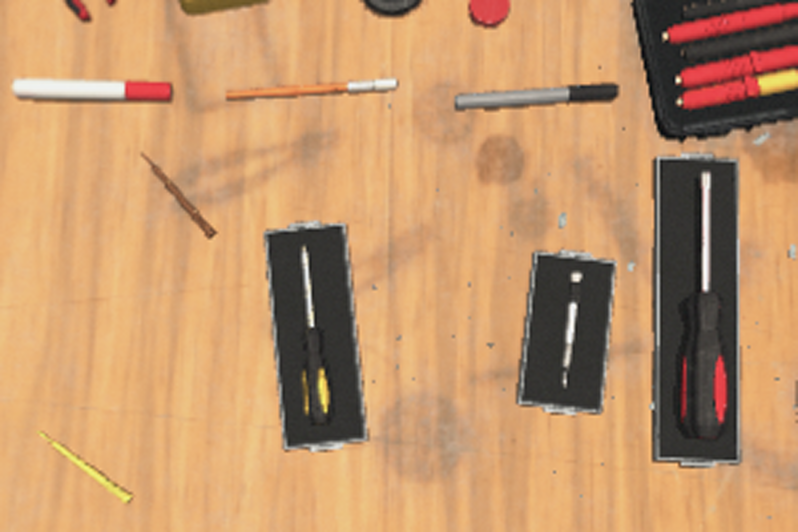

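All three drivers lie inside their trays: mid (315,335), short (570,328) and long (705,300). The brush, marker and flux pen are undisturbed, so I hand the job in.

```bash
python3 -c "
from rig import sign_off; print(sign_off())"
```

```text
the job is handed in; nothing more can be done
None
```

All three screwdrivers lie flat inside their matching trays and the job is handed in at about 21 s, with the brush, marker and flux pen untouched; the first grasp on the long driver closed on top of its handle and had to be redone.

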